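Swing a guitar headstock blank against its stop and secure it

TASK

Make the headstock blank ready for drilling: push it near its free corner so that it swings round on the jig's pivot pin until its long edge meets the red stop nose, and press it there with about 12 N for a moment, never more than 20 N. Then leave it touching the stop and swing the red keeper arm all the way over it. Disturb nothing else on the bench.

Things in the scene. Friction and masses are not known exactly. Their poses are not given: they have to be found in the camera images.
- jig: drilling jig: plywood board 320 (its x) x 340 (its y) x 18 mm screwed to the bench. Origin: centre of its underside; z up, x roughly away from the robot. It carries the pivot pin, the stop and the keeper's post, all fixed to it
- pivot (a point): axis of the fixed steel pivot pin, 10 mm thick, where it enters the board's top; in the jig's frame at x +50, y -100, z +18 mm. A brass cap 26 mm wide on the pin ends 28 mm above the board
- stop_bracket (a point): foot of the blue stop bracket (26 x 44 mm, 36 mm high) on the board's top, at x +128, y +50, z +18 mm in the jig's frame. From it a rigid screw stop points to the jig's -x, 10 mm above the board. Its round red rubber nose (9 mm radius) has its tip set anew each time, anywhere from x +56 to x +84 mm in the jig's frame; that setting is not reported: find it by feel
- blank: dark wooden blank, 200 x 80 x 16 mm, 0.25 to 0.5 kg, flat on the jig, pin through its corner hole (1 mm radial play). Origin: hole centre, underside; x along its length: wood spans x -20 to 180, y -20 to 60 mm. Edge y -20 meets the stop nose near x 150. Push edge y 60 near the free corner (180, 60); friction there about 1 to 3 N. Home: x along the jig's +y within 0.11 rad; start: 0.4 to 0.7 rad counter-clockwise of it
- keeper (a joint): red keeper arm, 22 mm wide, 8 mm thick, turning about an upright post at x +30, y +120 mm in the jig's frame; 0 to 2.1 rad, growing counter-clockwise from above. At 0 it points to the jig's -x, 30 degrees towards +y, clear of the blank; at 2.1 (end of travel) it points to the jig's -y, over the blank's free end, 3 mm above the wood. Stays where left; turns with about 1 to 2 N at the knob
- keeper_knob (a point): centre of the black knob standing on the keeper arm, 60 mm from the post's axis: upright cylinder 20 mm in diameter, 28 mm high; this point is 14 mm above the arm's top face, 14 mm below the knob's top and 59 mm above the bench
- bit_block: dark steel cylinder 28 mm wide, 30 mm high, standing on the jig's far right corner; leave alone. Origin: underside centre
- bushing: brass bushing 28 mm wide, 16 mm high, on the jig's far left corner; leave alone. Origin: underside centre
Mind the look-alikes: they are no part of the job. Of the things that look like the blank, the smallest one is meant.

How it is judged:
On the way, in this order (a step that is already met when the one before it is completed fails the run):
1. the blank is pressed against the stop nose with 8 to 20 N for 0.3 s (contact force between blank and stop_nose above 8 N), for 0.3 s.
2. the keeper arm is swung over the blank (value of joint keeper above 1.8 rad), for 0.2 s.
At the end, for the whole second after the job is handed in: the blank lies flat and still on the jig with its long edge touching the stop nose (gap under 2 mm), and the keeper arm is swung over it (joint above 1.8 rad of 2.1) (y of stop_nose in the frame of blank between -0.031 and -0.026 m and x of stop_nose in the frame of blank above 0.12 m and value of joint keeper above 1.8 rad and linear speed of blank below 0.01 m/s and height (world z) of blank below 0.022 m).
It fails at once if the blank is pressed on the stop with more than 20 N (contact force between blank and stop_nose above 20 N).
It fails at once if another thing on the bench is moved by more than 25 mm (distance of any of bit_block, bushing, mallet, driver, glue, jar, tuner_tray from where it was at the start of the episode above 0.025 m).
It also fails if it takes over 54 s, if anything falls off the work surface, if the arm or the gripper's body presses on something with over 40 N, if the wrist force passes 120 N, or if a joint passes its speed limit or range.

ROBOT

A 6-joint arm with a two-finger parallel gripper is mounted at the origin on the work surface. World frame = base frame: x ahead of the robot, y to its left, z up, the work surface at z = 0. Lengths are in m, angles in rad, forces in N, time in s.
With the tool pointing down it reaches from about 0.325 to 0.85 m from the base axis. Payload 15.5 kg.
Tool frame: the origin (TCP) lies at the very end of the fingers, on their centre line; the grasp point (between the pads) lies 19 mm behind it; z points along the fingers, y is the line along which they close (so a half turn about z gives the same grasp; the last joint's range is limited). The gripper opens to 91 mm and grips with 3 to 60 N. Pads are 32 mm wide; open, the fingers measure 118 mm over their backs; the gripper's body (76 mm by 178 mm) begins 60 mm behind the grasp point.
Start: joints at [-1.262, 0.494, 1.345, -0, 1.302, -0.096], TCP at [0.246, -0.574, 0.177] pointing down, gripper open.
Joint ranges: [-2.91, 2.91], [-0.82, 2.16], [0.22, 2.67], [-1.22, 4.37], [0.12, 2.79], [-3.08, 3.08]. Speed limits (rad/s): [1.89, 1.89, 2.57, 3.01, 3.01, 3.01].

INTERFACE

Orientations are given as a unit quaternion [x, y, z, w].
In Python, from bench import readout, vision, job_done gives the robot as it stands.
- The arm moves only by the shell command python3 -m pendant 'ROWS' [FORCE]. ROWS is JSON, a list that holds one entry, the list of rows, each a list of 7 numbers: the shift along the tool's x, y, z in m, then the turn, a rotation vector about the tool's x, y, z in degrees, then the opening in per cent of the stroke, from 0 (shut) to 100 (fully open). In form: [[[x, y, z, rx, ry, rz, hand], ...]]. A call has 1 to 10 rows; each row shifts and turns the commanded pose from where the row before left it, along the tool's axes as they then stand; what a row does not reach is not made up. A row lasts 1/8 s, in which the tool goes at most 62.5 mm and 10.7 degrees, less where a joint would pass 70% of its speed; a pose out of reach is approached as far as the arm can. A call is refused whole if a number of a shift passes 0.0625 or a number of a turn 10.7, either way. A call with a gripper value outside its range is refused whole. The fingers move at their own pace and stop on an object; FORCE is the grip in N (left out, the last holds). Time passes only in rows, so rows that do not move let the fingers close. It gives the time, the measured TCP pose, the force, the opening and the grip force at its end, in the units of the state.
- readout.state(): the state, without advancing time (a new reading comes with each control period).
- vision.get_image(name): name is "side" or "top"; returns a dict with "color" (420x560x3 uint8, red, green, blue), "fx", "fy", "cx", "cy" (pixels), "world_from_camera" (4x4, takes a point from camera to world coordinates). Camera axes: x right, y up, looking along -z (the intrinsics and any distortion apply to the point x, -y, -z); pixel columns grow to the right and rows downward; lengths in m; the calibration is good to about 2 mm. A picture is of the moment at which its call begins. There is no depth.
- job_done(): hands the job in; it is judged then, once.
The state is a dict: "time_s": time; "qpos": joint angles; "dq": joint speeds; "joint_efforts": joint torques, N m; "tool_pos": TCP position; "tool_rot": TCP orientation; "wrist_force": force on the tool from outside, world axes, zero at the start; "moment": the same for the moment, N m; "opening": opening from 0.0 (shut) to 1.0 (fully open); "gripper_force": force on a finger pad.
Only numpy, scipy, OpenCV 4.12 (cv2) and the standard library are available. Lean on these libraries where they do the work, as an engineer would, in place of code of your own. Each camera call takes 0.05 s, during which the arm holds its last target. There are 200 camera calls.

## Working session

There is one attempt and no reset: what is moved stays moved. The work goes in short steps, Python scripts to look and compute and a shell command to move; the robot and the scene stay as the last step left them, time stands still between calls to the robot, and variables do not carry over. Pictures are saved under pics/ and viewed, at most 10 in all, crops included, and the job is handed in when it is done.

```bash
mkdir -p pics
python3 - <<'E'
from bench import readout, vision
import cv2,json
import numpy as np
s=readout.state();print(s)
for n in("top","side"):
    d=vision.get_image(n);cv2.imwrite(f"pics/{n}0.png",d["color"][:,:,::-1])
    print(n,d.keys(),d["fx"],d["fy"],d["cx"],d["cy"],np.array(d["world_from_camera"]).round(4).tolist())
E
```

```text
{'time_s': 0.0, 'qpos': array([-1.26149710e+00,  4.94189930e-01,  1.34612230e+00,  2.95162355e-06,
        1.30251207e+00, -9.55331358e-02]), 'dq': array([-0.00043874,  0.00091563, -0.00085388,  0.00146122,  0.00109939,
       -0.0019095 ]), 'joint_efforts': array([-1.58896153e-03, -8.78828073e+01, -3.81858408e+01,  7.08946749e-02,
        5.36046212e-02, -5.57162150e-05]), 'tool_pos': array([ 0.24602023, -0.57407953,  0.1765371 ]), 'tool_rot': array([ 9.79583589e-01,  2.01036345e-01, -6.42812111e-05, -6.12461319e-04]), 'wrist_force': array([ 0.74996646,  0.36443644, -0.58828555]), 'moment': array([0.01645315, 0.00061222, 0.08438758]), 'gripper_force': 0.0, 'opening': 1.0032083090663249}
top dict_keys(['color', 'fx', 'fy', 'cx', 'cy', 'world_from_camera']) 454.9175351269442 454.9175351269442 274.80582305467203 207.3449525975047 [[0.0091, 0.9975, -0.0708, 0.4041], [-0.9999, 0.0082, -0.0132, -0.0527], [-0.0126, 0.0709, 0.9974, 1.2343], [0.0, 0.0, 0.0, 1.0]]
side dict_keys(['color', 'fx', 'fy', 'cx', 'cy', 'world_from_camera']) 450.86765876981985 450.86765876981985 281.4128252893102 202.70436868331518 [[-0.7236, 0.3317, -0.6053, -0.2164], [-0.69, -0.3701, 0.622, 0.6995], [-0.0177, 0.8677, 0.4967, 0.6353], [0.0, 0.0, 0.0, 1.0]]
```

View pics/top0.png

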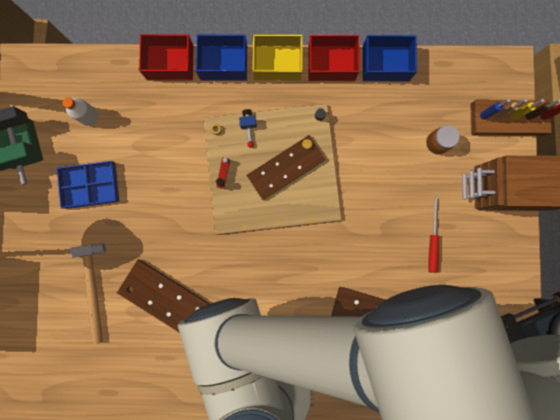

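View pics/side0.png

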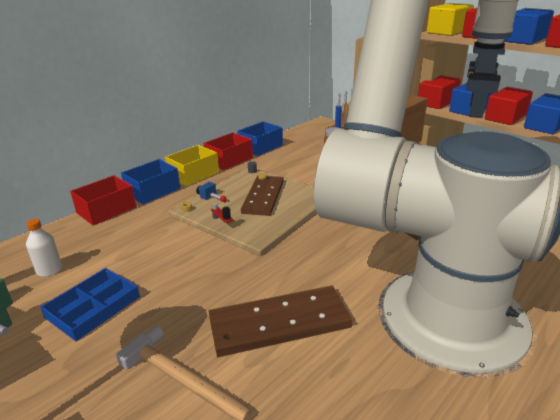

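The top picture shows the jig (corners about (205,120), (329,106), (341,221), (215,233)) with the blank on it. The cap is near (307,144), the stop nose near (250,144) and the keeper near (223,172). I'll enlarge this area.

Run:
```python
import cv2
a=cv2.imread("pics/top0.png")[96:242,195:350]
cv2.imwrite("pics/top0c.png",cv2.resize(a,None,fx=4,fy=4,interpolation=cv2.INTER_CUBIC))
```

```text
(no output)
```

View pics/top0c.png

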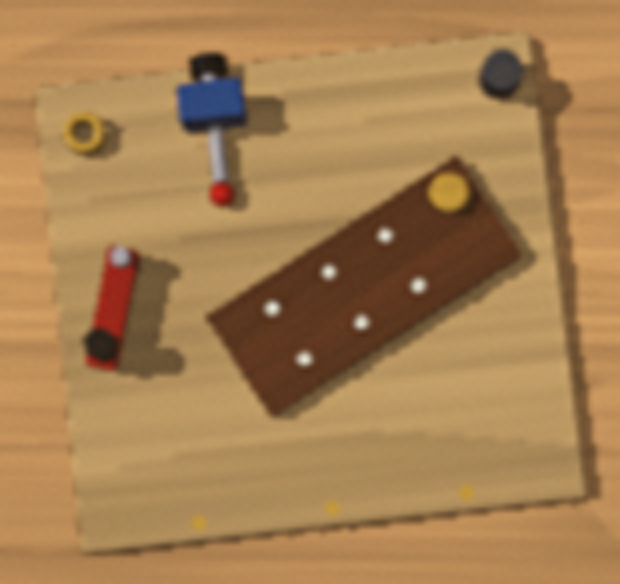

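The crop (4x, offset 195,96) gives these positions:
- **Jig corners:** (38,88), (530,36), (585,497), (85,550)
- **Cap:** (450,192)
- **Nose:** (221,194)
- **Keeper post and knob:** (121,256) and (102,345)
- **Blank corners:** (456,157), (521,256), (277,415), (208,318)

```bash
cat > h.py <<'E'
import numpy as np
R=np.array([[0.0091,0.9975,-0.0708],[-0.9999,0.0082,-0.0132],[-0.0126,0.0709,0.9974]]);C=np.array([.4041,-.0527,1.2343])
def px(u,v,z):
    d=R@np.array([(u-274.806)/454.918,-(v-207.345)/454.918,-1.]);return (C+d*(z-C[2])/d[2])[:2]
def cr(u,v,z): return px(195+(u-1.5)/4,96+(v-1.5)/4,z)
def fit(P,Q): # Q=R P+t
    P=np.array(P);Q=np.array(Q);p=P-P.mean(0);q=Q-Q.mean(0)
    a=np.arctan2((p[:,0]*q[:,1]-p[:,1]*q[:,0]).sum(),(p*q).sum())
    M=np.array([[np.cos(a),-np.sin(a)],[np.sin(a),np.cos(a)]]);t=Q.mean(0)-M@P.mean(0)
    return a,M,t,np.abs(Q-P@M.T-t).max()
E
python3 - <<'E'
from h import *
J=[[.16,.17],[.16,-.17],[-.16,-.17],[-.16,.17]]
a,M,t,e=fit(J+[[.05,-.1]],[cr(38,88,.018),cr(530,36,.018),cr(585,497,.018),cr(85,550,.018),cr(450,192,.046)])
print("jig",a,t,e)
inv=lambda p:M.T@(p-t)
W=lambda x,y:M@np.array([x,y])+t
print("cap",inv(cr(450,192,.046)),"nose",inv(cr(221,194,.032)),"post",inv(cr(121,256,.045)),"knob",inv(cr(102,345,.073)))
print("knob w",cr(102,345,.073),"nominal", W(.03-.06*np.cos(np.pi/6),.12+.06*.5))
B=[[-.02,-.02],[-.02,.06],[.18,.06],[.18,-.02]]
b=fit(B,[cr(456,157,.034),cr(521,256,.034),cr(277,415,.034),cr(208,318,.034)])
print("blank",b,"rel",b[0]-a-np.pi/2,"hole jig",inv(b[2]))
print("pivot w",W(.05,-.1),"post w",W(.03,.12))
from scipy.spatial.transform import Rotation as Ro
print(Ro.from_quat([0.97958,.20104,0,0]).as_matrix().round(3))
E
```

```text
jig 0.11627247592444402 [ 0.59614534 -0.02770204] 0.0030383381595948666
cap [ 0.05061246 -0.09969798] nose [0.06893914 0.05158359] post [0.03206809 0.12104426] knob [-0.02946741  0.13604218]
knob w [0.55109455 0.10400305] nominal [0.55693051 0.11873738]
blank (np.float64(2.1608325273342768), array([[-0.5563911 , -0.83092054],
       [ 0.83092054, -0.5563911 ]]), array([ 0.65784354, -0.12111459]), np.float64(0.002726020709802879)) rel 0.473763724614936 hole jig [ 0.05044476 -0.09993947]
pivot w [ 0.65740881 -0.1212263 ] post w [0.6120215  0.09496804]
[[ 0.919  0.394  0.   ]
 [ 0.394 -0.919  0.   ]
 [ 0.     0.    -1.   ]]
```

```bash
python3 -m pendant '[[[0,0,0,0,0,-10.6,0],[0.05,-0.03,0,0,0,0,0],[0.05,-0.03,0,0,0,0,0],[0.05,-0.03,0,0,0,0,0],[0.05,-0.03,0,0,0,0,0],[0.05,-0.03,0,0,0,0,0],[0.05,-0.03,0,0,0,0,0],[0.05,-0.03,0,0,0,0,0],[0.05,-0.03,0,0,0,0,0],[0.04,-0.03,0,0,0,0,0]]]' 5
cat >> h.py <<'E'
JA=.11627;Jt=np.array([.59615,-.0277])
MJ=np.array([[np.cos(JA),-np.sin(JA)],[np.sin(JA),np.cos(JA)]])
W=lambda x,y:MJ@np.array([x,y])+Jt
def go(target):  # report needed shift in tool axes
    from bench import readout
    from scipy.spatial.transform import Rotation as Ro
    s=readout.state();T=Ro.from_quat(s["tool_rot"]).as_matrix()
    print("t",round(s["time_s"],2),"pos",s["tool_pos"].round(4),"toolx deg",np.degrees(np.arctan2(T[1,0],T[0,0])).round(2),
      "shift mm",(T.T@(np.array(target)-s["tool_pos"])*1e3).round(1),"F tool",(T.T@s["wrist_force"]).round(2),"open",round(s["opening"],3))
E
python3 -c "
from h import *
go([.4953,-.0372,.025])"
```

```text
time_s: 1.35
tool_pos: [0.4623, -0.1034, 0.177]
tool_rot: [0.957, 0.291, 0.0, -0.0]
wrist_force: [1.1, -0.6, -0.2]
opening: 0.008
gripper_force: 0.0
t 1.35 pos [ 0.4623 -0.1034  0.177 ] toolx deg 33.82 shift mm [ 64.3 -36.6 152.1] F tool [0.6  1.16 0.16] open 0.008
```

```bash
python3 -m pendant '[[[0.01,-0.005,0.05,0,0,0,0],[0,0,0.05,0,0,0,0],[0,0,0,0,0,0,0],[0,0,0,0,0,0,0]]]'
python3 -c "
from h import *
go([.4953,-.0372,.025])"
```

```text
time_s: 1.85
tool_pos: [0.4678, -0.0961, 0.0784]
tool_rot: [0.957, 0.29, 0.0, 0.0]
wrist_force: [-0.3, 0.2, 0.7]
opening: 0.006
gripper_force: 0.0
t 1.85 pos [ 0.4678 -0.0961  0.0784] toolx deg 33.77 shift mm [ 55.6 -33.7  53.4] F tool [-0.14 -0.3  -0.71] open 0.006
```

```bash
python3 -m pendant '[[[0.028,-0.017,0,0,0,0,0],[0.027,-0.017,0,0,0,0,0],[0,0,0.03,0,0,0,0],[0,0,0.023,0,0,0,0],[0,0,0,0,0,0,0]]]'
python3 - <<'E'
from h import *
go([.4953,-.0372,.025])
from bench import vision; import cv2
i=vision.get_image("side")["color"][150:260,160:330,::-1]
cv2.imwrite("pics/s1.png",cv2.resize(i,None,fx=4,fy=4,interpolation=cv2.INTER_CUBIC))
E
```

```text
time_s: 2.48
tool_pos: [0.4943, -0.0371, 0.0249]
tool_rot: [0.957, 0.29, 0.0, 0.0]
wrist_force: [0.4, -0.3, 1.0]
opening: 0.007
gripper_force: 0.0
t 2.48 pos [ 0.4943 -0.0371  0.0249] toolx deg 33.77 shift mm [ 0.8  0.7 -0.1] F tool [ 0.19  0.49 -1.01] open 0.007
```

View pics/s1.png

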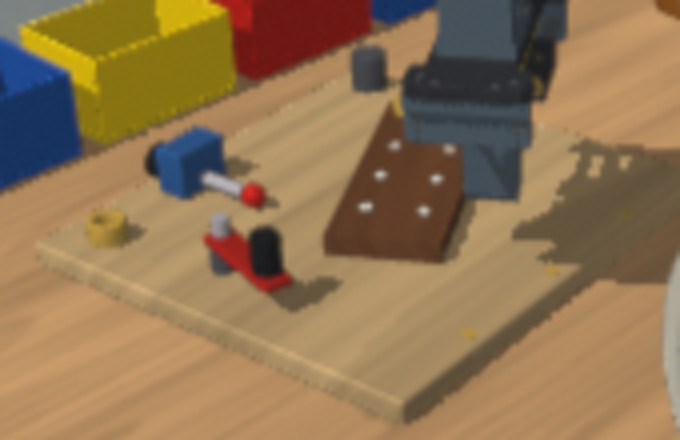

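The fingers, at about (490,180) in the crop, stand beside the blank's near edge and clear of it. Next I swing it along the arc.

```bash
python3 -m pendant '[[[0.006,0,0,0,0,0,0],[0.006,0,0,0,0,0,0],[0.0056,-0.0026,0,0,0,2,0],[0.0056,-0.0026,0,0,0,2,0],[0.0056,-0.0026,0,0,0,2,0],[0.0056,-0.0026,0,0,0,2,0],[0.0056,-0.0026,0,0,0,2,0],[0.0056,-0.0026,0,0,0,2,0],[0,0,0,0,0,0,0]]]'
python3 - <<'E'
from h import *
go([.5,0,.025])
from bench import readout
p=readout.state()["tool_pos"][:2]
print(MJ.T@(p-Jt))
E
```

```text
time_s: 3.65
tool_pos: [0.5266, -0.0, 0.0246]
tool_rot: [0.982, 0.189, 0.0, 0.0]
wrist_force: [-0.8, 0.6, -0.3]
opening: 0.008
gripper_force: 0.0
t 3.65 pos [ 0.5266 -0.      0.0246] toolx deg 21.83 shift mm [-24.7  -9.9  -0.4] F tool [-0.48 -0.86  0.28] open 0.008
[-0.06585416  0.03555825]
```

```bash
python3 -m pendant '[[[0.0056,-0.0026,0,0,0,2,0],[0.0056,-0.0026,0,0,0,2,0],[0.0042,-0.002,0,0,0,1.5,0],[0.0028,-0.0013,0,0,0,1,0],[0.0028,-0.0013,0,0,0,1,0],[0.0014,-0.0006,0,0,0,0.5,0]]]'
python3 - <<'E'
from h import *
go([.5,0,.025])
from bench import vision; import cv2
i=vision.get_image("top")["color"][96:242,195:350,::-1]
cv2.imwrite("pics/t1.png",cv2.resize(i,None,fx=4,fy=4,interpolation=cv2.INTER_CUBIC))
E
```

```text
time_s: 4.4
tool_pos: [0.5438, 0.0167, 0.0241]
tool_rot: [0.993, 0.12, -0.0, -0.0]
wrist_force: [-0.2, -1.0, 0.1]
opening: 0.007
gripper_force: 0.0
t 4.4 pos [0.5438 0.0167 0.0241] toolx deg 13.77 shift mm [-46.5   5.8  -0.9] F tool [-0.4   0.92 -0.12] open 0.007
```

View pics/t1.png

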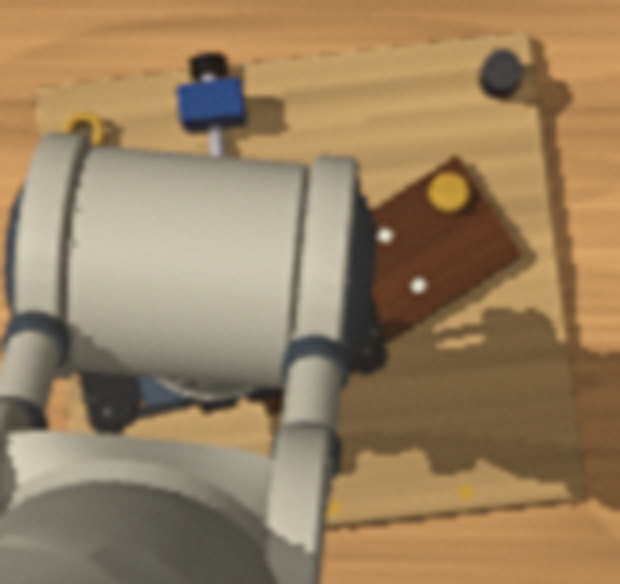

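The blank has not moved: its cap, holes and right corner are at the same pixels as before. So the localisation needs checking against the side camera.

Run:
```python
from h import *
from bench import vision; import cv2
d=vision.get_image("side");T=np.array(d["world_from_camera"])
def pr(p):
    c=T[:3,:3].T@(np.array(p)-T[:3,3]);return np.round([d["cx"]+d["fx"]*c[0]/-c[2],d["cy"]-d["fy"]*c[1]/-c[2]],1)
print("tcp at pic s1",pr([.4943,-.0371,.0249]),"tcp now",pr([.5438,.0167,.0241]))
for x,y in [(.16,.17),(.16,-.17),(-.16,-.17),(-.16,.17)]: print("jig",pr([*W(x,y),.018]))
i=d["color"][:,:,::-1][140:290,140:340]
cv2.imwrite("pics/s2.png",cv2.resize(i,None,fx=4,fy=4,interpolation=cv2.INTER_CUBIC))
```

```text
tcp at pic s1 [283.2 210.8] tcp now [255.6 212.4]
jig [168.4 210.2]
jig [250.1 166.1]
jig [335.8 193.5]
jig [260.  250.8]
```

View pics/s2.png

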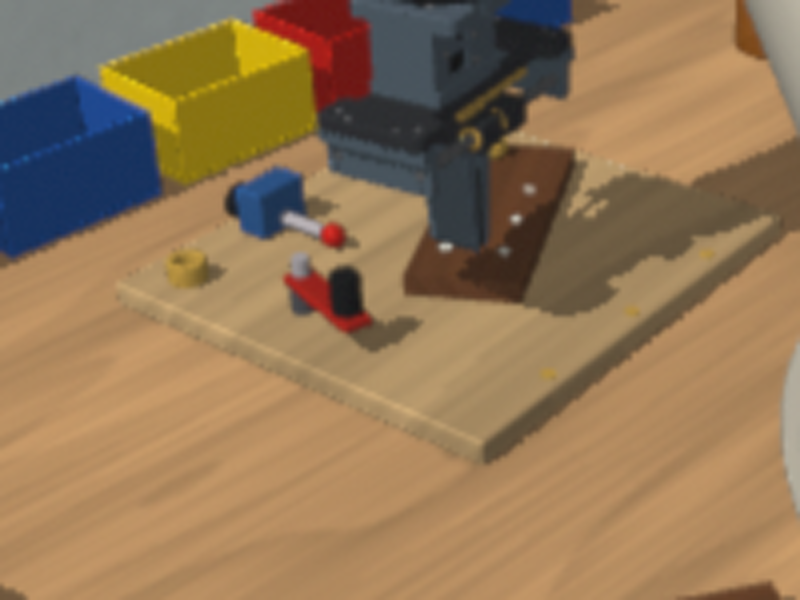

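The tool's lateral position agrees: TCP predicted at column 256, seen at 255. The fingertip, though, sits about 10 px too high (full-image row 202 against 212), so the fingers passed over the blank at about z 0.05. I'll go back to the start and descend by feel.

```bash
python3 -m pendant '[[[-0.03,0.02,0,0,0,0,0],[-0.031,0.0204,0,0,0,0,0],[0,0,0,0,0,-10,0],[0,0,0,0,0,-10,0],[0,0,0,0,0,0,0],[0,0,0.005,0,0,0,0],[0,0,0.005,0,0,0,0],[0,0,0,0,0,0,0]]]'
python3 -c "
from h import *
go([.4943,-.0371,.007])"
```

```text
time_s: 5.5
tool_pos: [0.4938, -0.037, 0.0136]
tool_rot: [0.957, 0.29, -0.0, -0.0]
wrist_force: [-0.2, 1.1, 0.1]
opening: 0.004
gripper_force: 0.0
t 5.5 pos [ 0.4938 -0.037   0.0136] toolx deg 33.73 shift mm [0.4 0.4 6.6] F tool [ 0.44 -1.08 -0.13] open 0.004
```

```bash
python3 -m pendant '[[[0,0,0.003,0,0,0,0],[0,0,0.003,0,0,0,0],[0,0,0.003,0,0,0,0],[0,0,0,0,0,0,0]]]' | grep -E "pos|force"
python3 -m pendant '[[[0,0,0.002,0,0,0,0],[0,0,0.002,0,0,0,0],[0,0,0,0,0,0,0]]]' | grep -E "pos|force"
python3 -m pendant '[[[0,0,0.0015,0,0,0,0],[0,0,0,0,0,0,0]]]' | grep -E "pos|force"
```

```text
tool_pos: [0.494, -0.0371, 0.0049]
wrist_force: [-0.8, -0.4, 0.5]
gripper_force: 0.0
tool_pos: [0.494, -0.0371, 0.001]
wrist_force: [-0.2, -0.5, 0.3]
gripper_force: 0.0
tool_pos: [0.4941, -0.0371, -0.0004]
wrist_force: [-0.4, -0.6, 0.6]
gripper_force: 0.0
```

```bash
for k in 1; do python3 -m pendant '[[[0,0,0.001,0,0,0,0],[0,0,0.001,0,0,0,0],[0,0,0,0,0,0,0]]]' | grep -E "pos|st_force"; done
python3 -m pendant '[[[0,0,0.001,0,0,0,0],[0,0,0.001,0,0,0,0],[0,0,0,0,0,0,0]]]' | grep -E "pos|st_force"
python3 -m pendant '[[[0,0,0.001,0,0,0,0],[0,0,0,0,0,0,0]]]' | grep -E "pos|st_force"
python3 -c "
from bench import vision; import cv2
i=vision.get_image('side')['color'][150:250,220:340,::-1]
cv2.imwrite('pics/s3.png',cv2.resize(i,None,fx=5,fy=5,interpolation=cv2.INTER_CUBIC))"
```

```text
tool_pos: [0.4941, -0.0371, -0.0025]
wrist_force: [-0.5, 0.4, -0.1]
tool_pos: [0.4941, -0.0371, -0.0045]
wrist_force: [-0.2, -0.3, 0.4]
tool_pos: [0.4941, -0.0371, -0.0054]
wrist_force: [1.2, 0.3, -0.9]
```

View pics/s3.png

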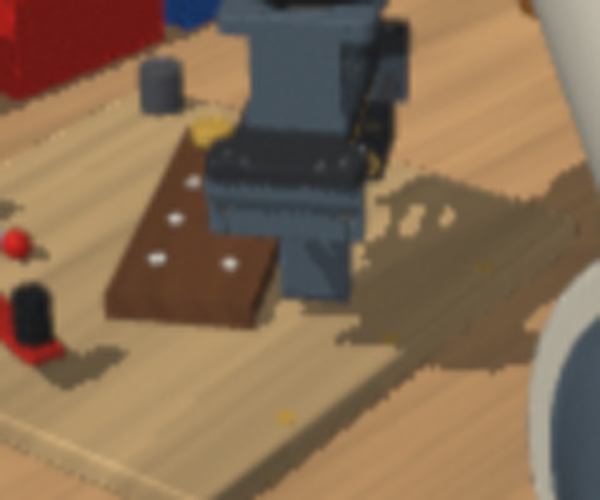

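The fingertip is now at full-image (283,210), true z about 0.027. It is in front of the blank's near edge and still above the board. I'll go 3 mm lower, then push.

```bash
python3 -m pendant '[[[0,0,0.0015,0,0,0,0],[0,0,0.0015,0,0,0,0],[0,0,0,0,0,0,0]]]' | grep -E "pos|st_force"
python3 -m pendant '[[[0.006,0,0,0,0,0,0],[0.006,0,0,0,0,0,0],[0.0028,-0.0013,0,0,0,1,0],[0.0028,-0.0013,0,0,0,1,0],[0.0028,-0.0013,0,0,0,1,0]]]' | grep -E "pos|st_force"
python3 - <<'E'
from h import *
go([.5,0,.025])
E
```

```text
tool_pos: [0.494, -0.0371, -0.0085]
wrist_force: [0.4, -0.1, -0.6]
tool_pos: [0.509, -0.0224, -0.0084]
wrist_force: [-0.3, -1.0, 0.5]
t 8.68 pos [ 0.509  -0.0224 -0.0084] toolx deg 30.72 shift mm [  3.7 -23.9 -33.4] F tool [-0.75  0.76 -0.45] open 0.005
```

```bash
python3 -m pendant '[[[0.0028,-0.0013,0,0,0,1,0],[0.0042,-0.002,0,0,0,1.5,0],[0.0042,-0.002,0,0,0,1.5,0],[0.0042,-0.002,0,0,0,1.5,0],[0.0042,-0.002,0,0,0,1.5,0]]]' | grep -E "pos|st_force"
python3 - <<'E'
from h import *
go([.5,0,.025])
from bench import vision; import cv2
i=vision.get_image("side")["color"][150:250,190:340,::-1]
cv2.imwrite("pics/s4.png",cv2.resize(i,None,fx=4,fy=4,interpolation=cv2.INTER_CUBIC))
E
```

```text
tool_pos: [0.5222, -0.005, -0.0084]
wrist_force: [-0.0, -0.5, 0.6]
t 9.3 pos [ 0.5222 -0.005  -0.0084] toolx deg 23.7 shift mm [-18.3 -13.5 -33.4] F tool [-0.21  0.41 -0.6 ] open 0.006
```

View pics/s4.png

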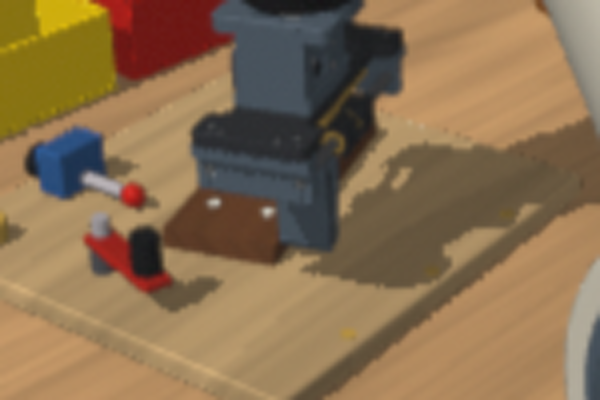

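The blank now moves with the finger: its left corner went from (241,214) to (231,211) in the full image. I'll continue, and slow down near the stop.

```bash
python3 -m pendant '[[[0.0042,-0.002,0,0,0,1.5,0],[0.0042,-0.002,0,0,0,1.5,0],[0.0042,-0.002,0,0,0,1.5,0],[0.0042,-0.002,0,0,0,1.5,0],[0.0028,-0.0013,0,0,0,1,0],[0.0028,-0.0013,0,0,0,1,0],[0.0014,-0.0007,0,0,0,0.5,0],[0.0014,-0.0007,0,0,0,0.5,0]]]' | grep -E "pos|st_force"
python3 - <<'E'
from h import *
go([.5,0,.025])
E
```

```text
tool_pos: [0.5416, 0.0146, -0.0084]
wrist_force: [-1.9, -0.4, 0.2]
t 10.35 pos [ 0.5416  0.0146 -0.0084] toolx deg 14.76 shift mm [-44.    3.6 -33.4] F tool [-1.94 -0.1  -0.2 ] open 0.007
```

Now 0.7 mm steps, reading the force after each.

```bash
python3 -m pendant '[[[0.0014,-0.0007,0,0,0,0.5,0],[0.0007,-0.0003,0,0,0,0.25,0]]]' | grep -E "pos|st_force"
python3 -m pendant '[[[0.0007,-0.0003,0,0,0,0.25,0]]]' | grep -E "st_force"
python3 -m pendant '[[[0.0007,-0.0003,0,0,0,0.25,0]]]' | grep -E "st_force"
python3 -m pendant '[[[0.0007,-0.0003,0,0,0,0.25,0]]]' | grep -E "st_force"
python3 -m pendant '[[[0.0007,-0.0003,0,0,0,0.25,0]]]' | grep -E "pos|st_force"
python3 - <<'E'
from h import *
go([.5,0,.025])
E
```

```text
tool_pos: [0.5434, 0.0162, -0.0084]
wrist_force: [-0.9, -0.3, 0.5]
wrist_force: [-1.7, -0.3, -0.6]
wrist_force: [-1.7, -0.0, -0.6]
wrist_force: [-1.0, -0.9, 0.1]
tool_pos: [0.5458, 0.018, -0.0084]
wrist_force: [-1.2, -0.5, 0.3]
t 11.1 pos [ 0.5458  0.018  -0.0084] toolx deg 13.03 shift mm [-48.7   7.2 -33.4] F tool [-1.32  0.18 -0.3 ] open 0.005
```

```bash
python3 -m pendant '[[[0.0007,-0.0003,0,0,0,0.25,0]]]' | grep -E "st_force"
python3 -m pendant '[[[0.0007,-0.0003,0,0,0,0.25,0]]]' | grep -E "st_force"
python3 -m pendant '[[[0.0007,-0.0003,0,0,0,0.25,0]]]' | grep -E "st_force"
python3 -m pendant '[[[0.0007,-0.0003,0,0,0,0.25,0]]]' | grep -E "pos|st_force"
```

```text
wrist_force: [-0.9, 0.4, -0.4]
wrist_force: [-0.7, 0.1, 0.6]
wrist_force: [-1.5, 0.2, 0.8]
tool_pos: [0.5483, 0.0198, -0.0084]
wrist_force: [-1.2, -0.2, -0.0]
```

```bash
python3 -m pendant '[[[0.0007,-0.0003,0,0,0,0.25,0]]]' | grep -E "st_force"
python3 -m pendant '[[[0.0007,-0.0003,0,0,0,0.25,0]]]' | grep -E "pos|st_force"
```

```text
wrist_force: [-1.4, 0.1, -0.1]
tool_pos: [0.5495, 0.0206, -0.0084]
wrist_force: [-1.2, -0.7, 1.1]
```

```bash
python3 -m pendant '[[[0.0005,-0.0002,0,0,0,0.18,0]]]' | grep -E "st_force"
python3 -m pendant '[[[0.0005,-0.0002,0,0,0,0.18,0]]]' | grep -E "st_force"
python3 -m pendant '[[[0.0005,-0.0002,0,0,0,0.18,0]]]' | grep -E "pos|st_force"
```

```text
wrist_force: [-1.3, -0.5, -0.0]
wrist_force: [-1.2, -0.0, -0.3]
tool_pos: [0.5508, 0.0215, -0.0084]
wrist_force: [-1.3, -0.1, 0.1]
```

```bash
python3 -m pendant '[[[0.0005,-0.0002,0,0,0,0.18,0]]]' | grep -E "st_force"
python3 -m pendant '[[[0.0005,-0.0002,0,0,0,0.18,0]]]' | grep -E "pos|st_force"
```

```text
wrist_force: [-0.4, 0.2, -0.6]
tool_pos: [0.5517, 0.0221, -0.0084]
wrist_force: [-0.9, 0.3, -0.3]
```

```bash
python3 -m pendant '[[[0.0005,-0.0002,0,0,0,0.18,0]]]' | grep -E "st_force"
python3 -m pendant '[[[0,0,0,0,0,0,0]]]' | grep -E "pos|st_force"
```

```text
wrist_force: [-0.9, -0.4, -0.4]
tool_pos: [0.5523, 0.0224, -0.0084]
wrist_force: [-0.6, -0.9, -0.5]
```

```bash
python3 -m pendant '[[[0.0005,-0.0002,0,0,0,0.18,0]]]' | grep -E "st_force"
python3 -m pendant '[[[0.0005,-0.0002,0,0,0,0.18,0]]]' | grep -E "st_force"
python3 -m pendant '[[[0.0005,-0.0002,0,0,0,0.18,0]]]' | grep -E "pos|st_force"
```

```text
wrist_force: [-2.0, -1.7, -0.2]
wrist_force: [-4.0, -1.3, 1.8]
tool_pos: [0.5528, 0.023, -0.0084]
wrist_force: [-7.1, -4.5, 4.6]
```

```bash
python3 -m pendant '[[[0.0005,-0.0002,0,0,0,0.18,0]]]' | grep -E "st_force"
python3 -m pendant '[[[0.0005,-0.0002,0,0,0,0.18,0]]]' | grep -E "st_force"
python3 -m pendant '[[[0.0005,-0.0002,0,0,0,0.18,0]]]' | grep -E "pos|st_force"
python3 - <<'E'
from h import *
go([.5,0,.025])
from bench import vision; import cv2
i=vision.get_image("side")["color"][160:230,180:290,::-1]
cv2.imwrite("pics/s5.png",cv2.resize(i,None,fx=7,fy=7,interpolation=cv2.INTER_CUBIC))
E
```

```text
wrist_force: [-8.1, -5.9, 5.7]
wrist_force: [-9.7, -7.3, 5.6]
tool_pos: [0.5529, 0.0236, -0.0086]
wrist_force: [-11.7, -7.8, 6.8]
t 13.47 pos [ 0.5529  0.0236 -0.0086] toolx deg 9.38 shift mm [-56.2  14.7 -33.4] F tool [-12.81   5.82  -6.71] open 0.007
```

View pics/s5.png

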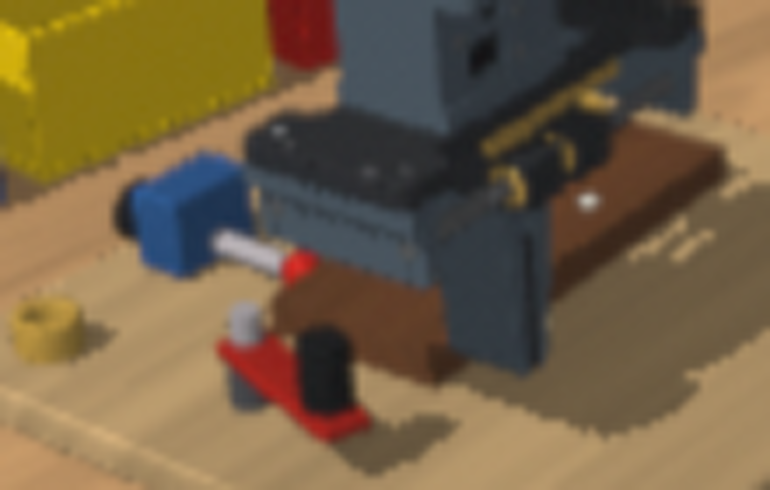

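The blank's edge meets the red nose at about (298,265) in the crop, and the push is 12.8 N. By moments about the pin the nose force is roughly 13 to 15 N. I'll hold there.

```bash
python3 -m pendant '[[[0,0,0,0,0,0,0],[0,0,0,0,0,0,0],[0,0,0,0,0,0,0],[0,0,0,0,0,0,0],[0,0,0,0,0,0,0]]]' | grep -E "pos|st_force"
python3 - <<'E'
from h import *
go([.5,0,.025])
E
```

```text
tool_pos: [0.5529, 0.0236, -0.0086]
wrist_force: [-9.8, -7.2, 5.8]
t 14.15 pos [ 0.5529  0.0236 -0.0086] toolx deg 9.39 shift mm [-56.2  14.7 -33.4] F tool [-10.82   5.53  -5.74] open 0.005
```

```bash
python3 -m pendant '[[[0.0005,0,0,0,0,0,0],[0,0,0,0,0,0,0],[0,0,0,0,0,0,0],[0,0,0,0,0,0,0]]]' | grep -E "pos|st_force"
python3 -m pendant '[[[-0.0015,0.0007,0,0,0,0,0],[-0.003,0,0,0,0,0,0],[-0.008,0,0,0,0,0,0],[-0.012,0,0,0,0,0,0],[0,0,-0.05,0,0,0,0],[0,0,-0.045,0,0,0,0],[0,0,0,0,0,0,0]]]' | grep -E "pos|st_force"
python3 - <<'E'
from h import *
go([.5,0,.025])
K=lambda th,r=.06:W(.03+r*np.cos(np.radians(150)+th),.12+r*np.sin(np.radians(150)+th))
for th in np.arange(0,2.2,.3): print(th,K(th).round(4))
from bench import vision; import cv2
i=vision.get_image("side")["color"][160:240,180:290,::-1]
cv2.imwrite("pics/s6.png",cv2.resize(i,None,fx=7,fy=7,interpolation=cv2.INTER_CUBIC))
E
```

```text
tool_pos: [0.553, 0.0236, -0.0086]
wrist_force: [-12.2, -7.6, 9.1]
tool_pos: [0.5328, 0.0193, 0.0896]
wrist_force: [0.3, -0.8, -0.4]
t 15.53 pos [0.5328 0.0193 0.0896] toolx deg 9.38 shift mm [-35.9  13.6  64.4] F tool [0.19 0.85 0.37] open 0.008
0.0 [0.5569 0.1187]
0.3 [0.5524 0.1014]
0.6 [0.5531 0.0835]
0.8999999999999999 [0.5592 0.0666]
1.2 [0.5699 0.0522]
1.5 [0.5844 0.0417]
1.7999999999999998 [0.6014 0.0359]
2.1 [0.6193 0.0354]
```

View pics/s6.png

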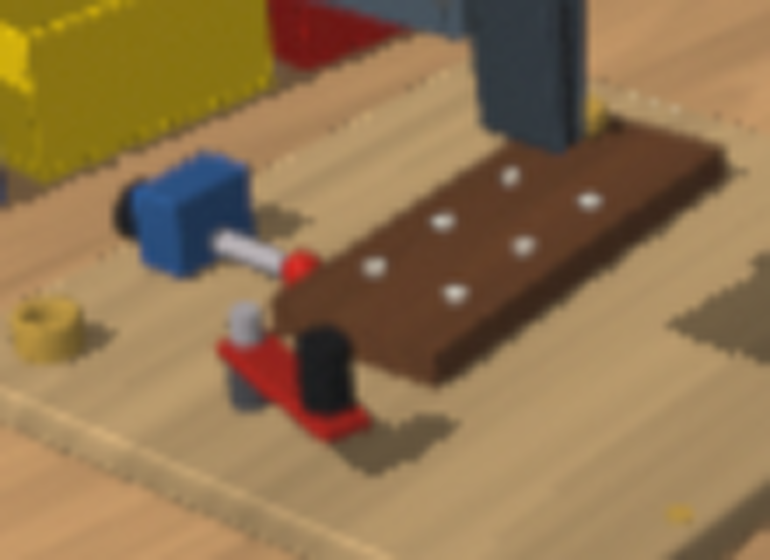

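All ten views are used. This last one shows the blank still against the nose (298,265) and the keeper knob at crop (325,370). I now move over the knob with the fingers open and square to the keeper's swing.

```bash
python3 -m pendant '[[[0.011,-0.027,0,0,0,0,70],[0.011,-0.027,0,0,0,0,70],[0.0107,-0.026,0,0,0,0,70],[0,0,0,0,0,8.5,70],[0,0,0,0,0,8.5,70],[0,0,0,0,0,0,70],[0,0,0,0,0,0,70]]]' 5| grep -E "pos|st_force"
python3 - <<'E'
from h import *
go([.552,.1035,.021])
E
```

```text
tool_pos: [0.55, 0.1036, 0.0859]
wrist_force: [0.5, 0.2, 0.7]
t 16.45 pos [0.55   0.1036 0.0859] toolx deg -7.43 shift mm [ 2.  -0.2 64.9] F tool [ 0.43 -0.22 -0.71] open 0.701
```

```bash
python3 -m pendant '[[[0.002,0,0.025,0,0,0,70],[0,0,0.025,0,0,0,70],[0,0,0.015,0,0,0,70],[0,0,0,0,0,0,15],[0,0,0,0,0,0,10],[0,0,0,0,0,0,10],[0,0,0,0,0,0,10]]]' 5
python3 - <<'E'
from h import *
go([.552,.1035,.021])
E
```

```text
time_s: 17.32
tool_pos: [0.5529, 0.1035, 0.0222]
tool_rot: [0.998, -0.066, 0.0, -0.0]
wrist_force: [-0.7, -0.2, 0.3]
opening: 0.293
gripper_force: 0.0
t 17.32 pos [0.5529 0.1035 0.0222] toolx deg -7.61 shift mm [-0.9  0.1  1.2] F tool [-0.66  0.27 -0.3 ] open 0.293
```

```bash
python3 -m pendant '[[[0,0,0,0,0,0,10],[0,0,0,0,0,0,10],[0,0,0,0,0,0,10]]]' 5 | grep -E "open|force"
```

```text
wrist_force: [-1.0, 1.2, 6.1]
opening: 0.216
gripper_force: 5.0
```

Gripped on the 20 mm knob. I swing the keeper along its arc.

```bash
python3 -m pendant '[[[0,0,-0.0015,0,0,0,10],[0.0005,0.0078,0,0,0,-7.5,10],[0.0005,0.0078,0,0,0,-7.5,10],[0.0005,0.0078,0,0,0,-7.5,10],[0.0005,0.0078,0,0,0,-7.5,10],[0,0,0,0,0,0,10]]]' | grep -E "pos|open|force"
python3 - <<'E'
from h import *
go([.559,.0666,.021])
from bench import readout
p=MJ.T@(readout.state()["tool_pos"][:2]-Jt)-[.03,.12]
print(np.hypot(*p),(np.degrees(np.arctan2(p[1],p[0]))-150)%360/57.3)
E
```

```text
tool_pos: [0.5564, 0.0724, 0.023]
wrist_force: [-0.4, 0.1, -2.2]
opening: 0.218
gripper_force: 5.0
t 18.45 pos [0.5564 0.0724 0.023 ] toolx deg 22.32 shift mm [0.2 6.3 2. ] F tool [-0.33 -0.21  2.23] open 0.218
0.06002062115657244 0.7933628236427519
```

```bash
python3 -m pendant '[[[0.0005,0.0078,0,0,0,-7.5,10],[0.0005,0.0078,0,0,0,-7.5,10],[0.0005,0.0078,0,0,0,-7.5,10],[0.0005,0.0078,0,0,0,-7.5,10],[0.0005,0.0078,0,0,0,-7.5,10],[0.0005,0.0078,0,0,0,-7.5,10],[0.0005,0.0078,0,0,0,-7.5,10],[0.0005,0.0078,0,0,0,-7.5,10],[0.0005,0.0078,0,0,0,-7.5,10],[0,0,0,0,0,0,10]]]' | grep -E "pos|open|force"
python3 - <<'E'
from h import *
go([.559,.0666,.021])
from bench import readout
p=MJ.T@(readout.state()["tool_pos"][:2]-Jt)-[.03,.12]
print(np.hypot(*p),(np.degrees(np.arctan2(p[1],p[0]))-150)%360/57.3)
E
```

```text
tool_pos: [0.6118, 0.0354, 0.023]
wrist_force: [1.6, -6.1, -1.1]
opening: 0.217
gripper_force: 5.0
t 19.7 pos [0.6118 0.0354 0.023 ] toolx deg 89.74 shift mm [ 30.9 -53.    1.9] F tool [-6.14  1.61  1.13] open 0.217
0.0595331486755533 1.9746564716395474
```

Further towards the end of travel in small steps, then release and lift.

```bash
python3 -m pendant '[[[-0.001,0.003,0,0,0,-3,10],[0,0.003,0,0,0,-3,10],[0,0,0,0,0,0,10],[0,0,0,0,0,0,10]]]' | grep -E "pos|open|force"
python3 -m pendant '[[[0,0,0,0,0,0,50],[0,0,0,0,0,0,50],[0,0,0,0,0,0,50],[0,0,-0.05,0,0,0,50],[0,0,-0.05,0,0,0,50],[-0.05,0,-0.03,0,0,0,50],[-0.05,0,0,0,0,0,50],[-0.05,-0.05,0,0,0,0,50],[0,-0.06,0,0,0,0,50],[0,-0.06,0,0,0,0,50]]]' | grep -E "pos|open|force"
python3 -m pendant '[[[0,-0.06,0,0,0,0,50],[0,0,0,0,0,0,50]]]' | grep -E "pos|time"
python3 - <<'E'
from h import *
from bench import vision; import cv2
im=vision.get_image("top")["color"];i=im[96:242,195:350,::-1]
cv2.imwrite("pics/t2.png",cv2.resize(i,None,fx=4,fy=4,interpolation=cv2.INTER_CUBIC))
# masks measured by code
a=im.astype(int)
r=(a[...,0]>110)&(a[...,1]<60)&(a[...,2]<60)
r[:96]=0;r[242:]=0;r[:,:195]=0;r[:,350:]=0
n,l,st,c=cv2.connectedComponentsWithStats(r.astype('uint8'))
for k in range(1,n):
    if st[k,4]>5:
        print("red",st[k],c[k].round(1),"jig",(MJ.T@(px(*c[k],.045)-Jt)).round(4))
w=(a.min(2)>170);w[:96]=0;w[242:]=0;w[:,:195]=0;w[:,350:]=0
n,l,st,c=cv2.connectedComponentsWithStats(w.astype('uint8'))
for k in range(1,n): print("white",st[k,4],c[k].round(1),"jig",(MJ.T@(px(*c[k],.034)-Jt)).round(4))
E
```

```text
tool_pos: [0.6173, 0.0354, 0.023]
wrist_force: [0.9, 5.2, -3.9]
opening: 0.216
gripper_force: 5.0
tool_pos: [0.4672, -0.126, 0.153]
wrist_force: [-0.3, -0.9, -0.4]
opening: 0.5
gripper_force: 0.0
time_s: 21.7
tool_pos: [0.4052, -0.1311, 0.1531]
red [248 142   5   6  23] [250. 144.] jig [0.0663 0.0505]
red [224 155  22  10 125] [235.6 160.1] jig [0.0276 0.093 ]
white 3 [248. 133.] jig [0.0991 0.0534]
white 4 [288.5 147.5] jig [ 0.0481 -0.0501]
white 4 [271.5 150.5] jig [ 0.045  -0.0042]
white 2 [255.  153.5] jig [0.0418 0.0405]
white 3 [290.7 162.3] jig [ 0.0077 -0.0515]
white 4 [274.5 165.5] jig [ 0.004  -0.0078]
white 4 [257.5 168.5] jig [0.0009 0.0381]
white 249 [294.  224.2] jig [-0.157  -0.0423]
white 627 [320.4 233.9] jig [-0.1898 -0.1085]
```

Run:
```python
import cv2,numpy as np
from bench import vision
g=vision.get_image("side")["color"][160:240,180:290,::-1]
n7=cv2.resize(g,None,fx=7,fy=7,interpolation=cv2.INTER_CUBIC);cv2.imwrite("pics/s7.png",n7)
def dots(i,nm):
    w=(i.min(2)>140).astype('uint8');n,l,s,c=cv2.connectedComponentsWithStats(w)
    print(nm,[(c[k].round(1).tolist(),int(s[k,4])) for k in range(1,n) if s[k,4]>60])
for f in("s5","s6","s7"): dots(cv2.imread(f"pics/{f}.png"),f)
s6=cv2.imread("pics/s6.png");s5=cv2.imread("pics/s5.png")
# subpixel shift of patches: free-end near corner edge, right end
for nm,(x0,y0,x1,y1) in dict(rightdot=(560,180,620,225),dot2=(430,270,480,315),rend=(640,140,740,200),board=(20,290,90,370)).items():
    for a,an in((s5,"s5"),(s6,"s6")):
        A,B=[np.float32(cv2.cvtColor(q[y0:y1,x0:x1],6)) for q in(a,n7)]
        print(nm,an,cv2.phaseCorrelate(A,B,cv2.createHanningWindow(A.shape[::-1],cv2.CV_32F)))
```

```text
s5 [([587.5, 200.0], 81), ([249.7, 250.8], 1137), ([240.4, 316.9], 417)]
s6 [([588.4, 199.9], 86), ([441.6, 220.9], 85), ([249.6, 250.7], 1128), ([454.6, 292.2], 101), ([240.4, 316.6], 395)]
s7 [([588.4, 199.9], 73), ([441.7, 220.9], 74), ([249.7, 250.7], 1086), ([454.7, 292.1], 95), ([240.4, 315.7], 325)]
rightdot s5 ((-0.09511096176188971, 0.6011567471916344), 0.9034135853802716)
rightdot s6 ((0.23380333562580446, 0.4816234538500481), 0.8831719832950168)
dot2 s5 ((0.204775732330301, 0.9829008336173466), 0.3904449831644694)
dot2 s6 ((-0.3222523668319468, 0.5315252673954802), 0.7962599839104546)
rend s5 ((0.09825277313313308, -0.1613424741092615), 0.7089522426923116)
rend s6 ((0.23267205892675236, -0.03750378669951715), 0.8279233706792196)
board s5 ((0.03170077338364763, -0.029411813920276586), 0.8339328189690908)
board s6 ((-0.06445501067510406, 0.025076750431395567), 0.8918137907981872)
```

Run:
```python
import cv2,numpy as np
s5,s6,s7=[np.float32(cv2.cvtColor(cv2.imread(f"pics/{f}.png"),6)) for f in("s5","s6","s7")]
for nm,(x0,y0,x1,y1) in dict(nearcorner=(385,340,450,405),leftcorner=(258,275,300,330),nose=(270,235,320,290)).items():
    A,B,C=[np.ascontiguousarray(q[y0:y1,x0:x1]) for q in(s5,s6,s7)]
    h=cv2.createHanningWindow(A.shape[::-1],cv2.CV_32F)
    print(nm,cv2.phaseCorrelate(A,B,h),cv2.phaseCorrelate(B,C,h), [np.abs(A-B).mean().round(2),np.abs(B-C).mean().round(2)])
```

```text
nearcorner ((-0.19442949900542317, 0.07786316096473911), 0.7660447359085083) ((-0.15076127742630518, 0.03238423949412805), 0.8370143555932574) [np.float32(2.08), np.float32(1.51)]
leftcorner ((0.4244077870872367, 0.023041833065292394), 0.8015856149461534) ((0.5104349061399276, -0.10846114687210928), 0.7077933219627098) [np.float32(1.34), np.float32(7.41)]
nose ((0.17254711170033588, 0.3133950963731884), 0.9029308560689291) ((-0.18515083479768535, -0.042409115122243435), 1.0144308829307556) [np.float32(14.36), np.float32(1.67)]
```

The blank's free end has not shifted since it was pressed: the change is under 0.1 px, about 0.2 mm. The keeper is at about 2.07 rad, so I hand the job in.

```bash
python3 -c "
from bench import job_done
print(job_done())"
```

```text
the job is handed in; nothing more can be done
None
```

I pressed the blank on the stop at an estimated 12–15 N for over 0.6 s, left it touching the nose, swung the keeper to about 2.07 rad and handed the job in; no verdict came back, and the other items' positions were not re-measured.

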